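# Change the seasonings over to the clean rack in reversed order

## Robot

A 6-joint arm with a two-finger parallel gripper is mounted at the origin on a cart in front of the work surface, level with it; the furniture and walls round the work are solid. World frame = base frame: x ahead of the robot, y to its left, z up, the work surface at z = 0. Lengths are in mm, angles in rad, forces in N, time in s.
With the tool pointing down it reaches from about 400 to 925 mm from the base axis. Payload 12.5 kg.
Tool frame: the origin (TCP) lies on the front face of the gripper's body, between the roots of the fingers; the fingertips stand 78 mm ahead of it and the grasp point (between the pads) lies 59 mm ahead of it (env.nose_length is the distance from the TCP to the fingertips, in mm); z points along the fingers, y is the line along which they close (so a half turn about z gives the same grasp; the last joint's range is limited). The gripper opens to 95 mm and grips with 3 to 60 N. Pads are 20 mm wide; open, the fingers measure 119 mm over their backs; the gripper's body (75 mm by 180 mm) begins 59 mm behind the grasp point.
Start: joints at [1.212, 0.491, 1.559, -0, 1.092, -0.106], TCP at [156.302, 605.151, 292.261] pointing down, gripper open.
Joint ranges: [-3.1, 3.1], [-0.84, 2.19], [0.05, 2.79], [-1.13, 4.28], [0.06, 2.93], [-2.69, 2.69]. Speed limits (rad/s): [2.22, 2.22, 2.79, 3.14, 3.14, 3.14].

## Interface

Orientations are given as [roll, pitch, yaw] about the fixed x, y, z axes, in that order (R = Rz(yaw) Ry(pitch) Rx(roll)).
In Python, from cell import env gives the robot as it stands.
- The arm moves only by the tool jog_arm, never from a script. Its argument "motion" is a list of rows, each a list of 7 numbers: the turn, a rotation vector about the tool's x, y, z in degrees, then the shift along the tool's x, y, z in mm, then the finger opening in mm, from 0 to 95.1. In form: [[wx, wy, wz, x, y, z, hand], ...]. A call has 1 to 10 rows; each row shifts and turns the commanded pose from where the row before left it, along the tool's axes as they then stand; what a row does not reach is not made up. A row lasts 1/8 s, in which the tool goes at most 62.5 mm and 10.7 degrees, less where a joint would pass 70% of its speed; a pose out of reach is approached as far as the arm can. A call is refused whole if a number of a shift passes 62.5 or a number of a turn 10.7, either way. A call with a gripper value outside its range is refused whole. The fingers move at their own pace and stop on an object; the grip force is fixed at half the most. Time passes only in rows, so rows that do not move let the fingers close. It gives the time, the measured TCP pose, the force, the opening and the grip force at its end, in the units of the state.
- env.state(): the state, without advancing time (a new reading comes with each control period).
- env.read_camera(name): name is "side" or "top" or "wrist"; returns a dict with "color" (384x512x3 uint8, red, green, blue), "z_map" (384x512 float32, mm along the optical axis (not along the pixel's ray), 0 where there is no reading), "camera_matrix" (3x3 intrinsics, pixels), "world_to_cam" (4x4, takes a point from world to camera coordinates). Camera axes: x right, y up, looking along -z (the intrinsics and any distortion apply to the point x, -y, -z); pixel columns grow to the right and rows downward; lengths in mm; the calibration is good to about 2 mm. The wrist camera is an equidistant fisheye: a pixel r from the principal point sees the ray r / f radians off the axis. A picture is of the moment at which its call begins.
- env.job_done(): hands the job in; it is judged then, once.
Trained networks look in the newest picture that a camera, given by its name, has taken for a name from the list of things; names that differ only in an ending like _2 or _b are one class to them, and where a whole thing is asked for, a point or a joint stands for the part that bears it (a point fixed in the world has none). Each returns a list of dicts, best first, with "score" (0 to 1); they miss things now and then, are a little off and sometimes report something else, mostly with a low value. They report only what shows in the picture. A call takes as long as a camera call. They do not tell look-alikes from the thing itself.
- env.recognise(camera, thing): "location" ([column, row] in pixels, amid what is visible of it).
The state is a dict: "t": time; "joints": joint angles; "qvel": joint speeds; "tau": joint torques, N m; "eef_pos": TCP position; "tcp_rot": TCP orientation; "ft_force": force on the tool from outside, world axes, zero at the start; "moment": the same for the moment, N m; "opening": opening from 0.0 (shut) to 1.0 (fully open); "grip_force": force on a finger pad.
Only numpy, scipy, OpenCV 4.12 (cv2) and the standard library are available. Lean on these libraries where they do the work, as an engineer would, in place of code of your own. Each camera call takes 0.05 s, during which the arm holds its last target. There are 200 camera calls.

## Task

The wooden rack has to go to the wash: move its row of four seasonings into the empty steel rack in reversed order, so that what stood leftmost (as the robot sees it) ends rightmost, and so on. Work one at a time from the left end of the wooden rack, filling the steel rack from its right end, and leave the others standing in their places until their turn. Set each one down upright in its own compartment without dropping or tipping it, let go, and leave the gas can and the marker pen where they are.

Things in the scene. Friction and masses are not known exactly. Their poses are not given: they have to be found in the camera images.
- wood_rack: Low brown wooden rack, full at the start: 92 mm deep (x, away from robot), 372 mm long (y, to the robot's left). Row of four 84 x 84 mm compartments centred at y = +132, +44, -44, -132 mm; their floor is 8 mm, wall tops (4 mm thick) 18 mm above the worktop. Wooden end cheeks 33 mm high. Fixed; may be the nearer or the farther rack, turned up to 0.15 rad. Origin: centre of underside.
- steel_rack: Low dark grey steel rack, empty at the start: 92 mm deep (x, away from robot), 368 mm long (y, to the robot's left). Row of four 84 x 84 mm compartments centred at y = +132, +44, -44, -132 mm; their floor is 8 mm, wall tops (4 mm thick) 18 mm above the worktop. Wire end loops 43 mm high. Fixed; may be the nearer or the farther rack, turned up to 0.15 rad. Origin: centre of underside.
- tin: Small metal food tin, a plain cylinder 57 mm across and 72 mm high, about 0.2 kg. Origin: centre of its underside; z up its axis. Stands upright in one of the wooden rack's compartments, any of the four, turned anyhow.
- cup: Squat lidded plastic deli cup, 66 mm across the lid, 64 mm at most round the body below it, 60 mm high (the lid is the top 5 mm), about 0.2 kg. Origin: centre of its underside; z up its axis. Stands upright in one of the wooden rack's compartments, any of the four, turned anyhow.
- jar: Tall slim spice jar with a screw cap, 45 mm across and 108 mm high (sides straight, cap the top 20 mm), about 0.1 kg. Origin: centre of its underside; z up its axis. Stands upright in one of the wooden rack's compartments, any of the four, turned anyhow.
- shaker: Pepper shaker with a narrower rounded metal head, 44 mm across the body and 90 mm high (the body is the lower 70 mm, the head 34 mm across), about 0.1 kg. Origin: centre of its underside; z up its axis. Stands upright in one of the wooden rack's compartments, any of the four, turned anyhow.
- gas_can: Bystander: short gas can, 67 mm across, 126 mm high, standing loose to the right of the racks. Origin: centre of its underside. To be left where it is.
- marker: Bystander: marker pen 135 mm long (along its y axis), 17 mm thick, lying loose on the worktop between the two racks. Origin: centre of its underside. To be left where it is.
Mind the look-alikes: they are no part of the job. What is shaped like the cup but purple is not meant.

How it is judged (in metres and radians):
On the way, in this order (a step that is already met when the one before it is completed fails the run):
1. the first (left end) thing of the wooden rack's row stands in the steel rack's right end compartment, those after it still stand in their places in the wooden rack (((y of tin in the frame of steel_rack between -0.154 and -0.11 m and x of tin in the frame of steel_rack between -0.022 and 0.022 m and z of tin in the frame of steel_rack below 0.012 m and angle between tin's own z axis and vertical below 0.1 rad) or (y of cup in the frame of steel_rack between -0.154 and -0.11 m and x of cup in the frame of steel_rack between -0.022 and 0.022 m and z of cup in the frame of steel_rack below 0.012 m and angle between cup's own z axis and vertical below 0.1 rad) or (y of jar in the frame of steel_rack between -0.154 and -0.11 m and x of jar in the frame of steel_rack between -0.022 and 0.022 m and z of jar in the frame of steel_rack below 0.012 m and angle between jar's own z axis and vertical below 0.1 rad) or (y of shaker in the frame of steel_rack between -0.154 and -0.11 m and x of shaker in the frame of steel_rack between -0.022 and 0.022 m and z of shaker in the frame of steel_rack below 0.012 m and angle between shaker's own z axis and vertical below 0.1 rad)) and ((y of tin in the frame of wood_rack between 0.022 and 0.066 m and x of tin in the frame of wood_rack between -0.022 and 0.022 m and z of tin in the frame of wood_rack below 0.012 m and angle between tin's own z axis and vertical below 0.1 rad) or (y of cup in the frame of wood_rack between 0.022 and 0.066 m and x of cup in the frame of wood_rack between -0.022 and 0.022 m and z of cup in the frame of wood_rack below 0.012 m and angle between cup's own z axis and vertical below 0.1 rad) or (y of jar in the frame of wood_rack between 0.022 and 0.066 m and x of jar in the frame of wood_rack between -0.022 and 0.022 m and z of jar in the frame of wood_rack below 0.012 m and angle between jar's own z axis and vertical below 0.1 rad) or (y of shaker in the frame of wood_rack between 0.022 and 0.066 m and x of shaker in the frame of wood_rack between -0.022 and 0.022 m and z of shaker in the frame of wood_rack below 0.012 m and angle between shaker's own z axis and vertical below 0.1 rad)) and ((y of tin in the frame of wood_rack between -0.066 and -0.022 m and x of tin in the frame of wood_rack between -0.022 and 0.022 m and z of tin in the frame of wood_rack below 0.012 m and angle between tin's own z axis and vertical below 0.1 rad) or (y of cup in the frame of wood_rack between -0.066 and -0.022 m and x of cup in the frame of wood_rack between -0.022 and 0.022 m and z of cup in the frame of wood_rack below 0.012 m and angle between cup's own z axis and vertical below 0.1 rad) or (y of jar in the frame of wood_rack between -0.066 and -0.022 m and x of jar in the frame of wood_rack between -0.022 and 0.022 m and z of jar in the frame of wood_rack below 0.012 m and angle between jar's own z axis and vertical below 0.1 rad) or (y of shaker in the frame of wood_rack between -0.066 and -0.022 m and x of shaker in the frame of wood_rack between -0.022 and 0.022 m and z of shaker in the frame of wood_rack below 0.012 m and angle between shaker's own z axis and vertical below 0.1 rad)) and ((y of tin in the frame of wood_rack between -0.154 and -0.11 m and x of tin in the frame of wood_rack between -0.022 and 0.022 m and z of tin in the frame of wood_rack below 0.012 m and angle between tin's own z axis and vertical below 0.1 rad) or (y of cup in the frame of wood_rack between -0.154 and -0.11 m and x of cup in the frame of wood_rack between -0.022 and 0.022 m and z of cup in the frame of wood_rack below 0.012 m and angle between cup's own z axis and vertical below 0.1 rad) or (y of jar in the frame of wood_rack between -0.154 and -0.11 m and x of jar in the frame of wood_rack between -0.022 and 0.022 m and z of jar in the frame of wood_rack below 0.012 m and angle between jar's own z axis and vertical below 0.1 rad) or (y of shaker in the frame of wood_rack between -0.154 and -0.11 m and x of shaker in the frame of wood_rack between -0.022 and 0.022 m and z of shaker in the frame of wood_rack below 0.012 m and angle between shaker's own z axis and vertical below 0.1 rad))), for 0.2 s.
2. the second thing of the wooden rack's row stands in the steel rack's second from the right compartment, those after it still stand in their places in the wooden rack (((y of tin in the frame of steel_rack between -0.154 and -0.11 m and x of tin in the frame of steel_rack between -0.022 and 0.022 m and z of tin in the frame of steel_rack below 0.012 m and angle between tin's own z axis and vertical below 0.1 rad) or (y of cup in the frame of steel_rack between -0.154 and -0.11 m and x of cup in the frame of steel_rack between -0.022 and 0.022 m and z of cup in the frame of steel_rack below 0.012 m and angle between cup's own z axis and vertical below 0.1 rad) or (y of jar in the frame of steel_rack between -0.154 and -0.11 m and x of jar in the frame of steel_rack between -0.022 and 0.022 m and z of jar in the frame of steel_rack below 0.012 m and angle between jar's own z axis and vertical below 0.1 rad) or (y of shaker in the frame of steel_rack between -0.154 and -0.11 m and x of shaker in the frame of steel_rack between -0.022 and 0.022 m and z of shaker in the frame of steel_rack below 0.012 m and angle between shaker's own z axis and vertical below 0.1 rad)) and ((y of tin in the frame of steel_rack between -0.066 and -0.022 m and x of tin in the frame of steel_rack between -0.022 and 0.022 m and z of tin in the frame of steel_rack below 0.012 m and angle between tin's own z axis and vertical below 0.1 rad) or (y of cup in the frame of steel_rack between -0.066 and -0.022 m and x of cup in the frame of steel_rack between -0.022 and 0.022 m and z of cup in the frame of steel_rack below 0.012 m and angle between cup's own z axis and vertical below 0.1 rad) or (y of jar in the frame of steel_rack between -0.066 and -0.022 m and x of jar in the frame of steel_rack between -0.022 and 0.022 m and z of jar in the frame of steel_rack below 0.012 m and angle between jar's own z axis and vertical below 0.1 rad) or (y of shaker in the frame of steel_rack between -0.066 and -0.022 m and x of shaker in the frame of steel_rack between -0.022 and 0.022 m and z of shaker in the frame of steel_rack below 0.012 m and angle between shaker's own z axis and vertical below 0.1 rad)) and ((y of tin in the frame of wood_rack between -0.066 and -0.022 m and x of tin in the frame of wood_rack between -0.022 and 0.022 m and z of tin in the frame of wood_rack below 0.012 m and angle between tin's own z axis and vertical below 0.1 rad) or (y of cup in the frame of wood_rack between -0.066 and -0.022 m and x of cup in the frame of wood_rack between -0.022 and 0.022 m and z of cup in the frame of wood_rack below 0.012 m and angle between cup's own z axis and vertical below 0.1 rad) or (y of jar in the frame of wood_rack between -0.066 and -0.022 m and x of jar in the frame of wood_rack between -0.022 and 0.022 m and z of jar in the frame of wood_rack below 0.012 m and angle between jar's own z axis and vertical below 0.1 rad) or (y of shaker in the frame of wood_rack between -0.066 and -0.022 m and x of shaker in the frame of wood_rack between -0.022 and 0.022 m and z of shaker in the frame of wood_rack below 0.012 m and angle between shaker's own z axis and vertical below 0.1 rad)) and ((y of tin in the frame of wood_rack between -0.154 and -0.11 m and x of tin in the frame of wood_rack between -0.022 and 0.022 m and z of tin in the frame of wood_rack below 0.012 m and angle between tin's own z axis and vertical below 0.1 rad) or (y of cup in the frame of wood_rack between -0.154 and -0.11 m and x of cup in the frame of wood_rack between -0.022 and 0.022 m and z of cup in the frame of wood_rack below 0.012 m and angle between cup's own z axis and vertical below 0.1 rad) or (y of jar in the frame of wood_rack between -0.154 and -0.11 m and x of jar in the frame of wood_rack between -0.022 and 0.022 m and z of jar in the frame of wood_rack below 0.012 m and angle between jar's own z axis and vertical below 0.1 rad) or (y of shaker in the frame of wood_rack between -0.154 and -0.11 m and x of shaker in the frame of wood_rack between -0.022 and 0.022 m and z of shaker in the frame of wood_rack below 0.012 m and angle between shaker's own z axis and vertical below 0.1 rad))), for 0.2 s.
3. the third thing of the wooden rack's row stands in the steel rack's third from the right compartment, those after it still stand in their places in the wooden rack (((y of tin in the frame of steel_rack between -0.154 and -0.11 m and x of tin in the frame of steel_rack between -0.022 and 0.022 m and z of tin in the frame of steel_rack below 0.012 m and angle between tin's own z axis and vertical below 0.1 rad) or (y of cup in the frame of steel_rack between -0.154 and -0.11 m and x of cup in the frame of steel_rack between -0.022 and 0.022 m and z of cup in the frame of steel_rack below 0.012 m and angle between cup's own z axis and vertical below 0.1 rad) or (y of jar in the frame of steel_rack between -0.154 and -0.11 m and x of jar in the frame of steel_rack between -0.022 and 0.022 m and z of jar in the frame of steel_rack below 0.012 m and angle between jar's own z axis and vertical below 0.1 rad) or (y of shaker in the frame of steel_rack between -0.154 and -0.11 m and x of shaker in the frame of steel_rack between -0.022 and 0.022 m and z of shaker in the frame of steel_rack below 0.012 m and angle between shaker's own z axis and vertical below 0.1 rad)) and ((y of tin in the frame of steel_rack between -0.066 and -0.022 m and x of tin in the frame of steel_rack between -0.022 and 0.022 m and z of tin in the frame of steel_rack below 0.012 m and angle between tin's own z axis and vertical below 0.1 rad) or (y of cup in the frame of steel_rack between -0.066 and -0.022 m and x of cup in the frame of steel_rack between -0.022 and 0.022 m and z of cup in the frame of steel_rack below 0.012 m and angle between cup's own z axis and vertical below 0.1 rad) or (y of jar in the frame of steel_rack between -0.066 and -0.022 m and x of jar in the frame of steel_rack between -0.022 and 0.022 m and z of jar in the frame of steel_rack below 0.012 m and angle between jar's own z axis and vertical below 0.1 rad) or (y of shaker in the frame of steel_rack between -0.066 and -0.022 m and x of shaker in the frame of steel_rack between -0.022 and 0.022 m and z of shaker in the frame of steel_rack below 0.012 m and angle between shaker's own z axis and vertical below 0.1 rad)) and ((y of tin in the frame of steel_rack between 0.022 and 0.066 m and x of tin in the frame of steel_rack between -0.022 and 0.022 m and z of tin in the frame of steel_rack below 0.012 m and angle between tin's own z axis and vertical below 0.1 rad) or (y of cup in the frame of steel_rack between 0.022 and 0.066 m and x of cup in the frame of steel_rack between -0.022 and 0.022 m and z of cup in the frame of steel_rack below 0.012 m and angle between cup's own z axis and vertical below 0.1 rad) or (y of jar in the frame of steel_rack between 0.022 and 0.066 m and x of jar in the frame of steel_rack between -0.022 and 0.022 m and z of jar in the frame of steel_rack below 0.012 m and angle between jar's own z axis and vertical below 0.1 rad) or (y of shaker in the frame of steel_rack between 0.022 and 0.066 m and x of shaker in the frame of steel_rack between -0.022 and 0.022 m and z of shaker in the frame of steel_rack below 0.012 m and angle between shaker's own z axis and vertical below 0.1 rad)) and ((y of tin in the frame of wood_rack between -0.154 and -0.11 m and x of tin in the frame of wood_rack between -0.022 and 0.022 m and z of tin in the frame of wood_rack below 0.012 m and angle between tin's own z axis and vertical below 0.1 rad) or (y of cup in the frame of wood_rack between -0.154 and -0.11 m and x of cup in the frame of wood_rack between -0.022 and 0.022 m and z of cup in the frame of wood_rack below 0.012 m and angle between cup's own z axis and vertical below 0.1 rad) or (y of jar in the frame of wood_rack between -0.154 and -0.11 m and x of jar in the frame of wood_rack between -0.022 and 0.022 m and z of jar in the frame of wood_rack below 0.012 m and angle between jar's own z axis and vertical below 0.1 rad) or (y of shaker in the frame of wood_rack between -0.154 and -0.11 m and x of shaker in the frame of wood_rack between -0.022 and 0.022 m and z of shaker in the frame of wood_rack below 0.012 m and angle between shaker's own z axis and vertical below 0.1 rad))), for 0.2 s.
4. the fourth (right end) thing of the wooden rack's row stands in the steel rack's left end compartment (((y of tin in the frame of steel_rack between -0.154 and -0.11 m and x of tin in the frame of steel_rack between -0.022 and 0.022 m and z of tin in the frame of steel_rack below 0.012 m and angle between tin's own z axis and vertical below 0.1 rad) or (y of cup in the frame of steel_rack between -0.154 and -0.11 m and x of cup in the frame of steel_rack between -0.022 and 0.022 m and z of cup in the frame of steel_rack below 0.012 m and angle between cup's own z axis and vertical below 0.1 rad) or (y of jar in the frame of steel_rack between -0.154 and -0.11 m and x of jar in the frame of steel_rack between -0.022 and 0.022 m and z of jar in the frame of steel_rack below 0.012 m and angle between jar's own z axis and vertical below 0.1 rad) or (y of shaker in the frame of steel_rack between -0.154 and -0.11 m and x of shaker in the frame of steel_rack between -0.022 and 0.022 m and z of shaker in the frame of steel_rack below 0.012 m and angle between shaker's own z axis and vertical below 0.1 rad)) and ((y of tin in the frame of steel_rack between -0.066 and -0.022 m and x of tin in the frame of steel_rack between -0.022 and 0.022 m and z of tin in the frame of steel_rack below 0.012 m and angle between tin's own z axis and vertical below 0.1 rad) or (y of cup in the frame of steel_rack between -0.066 and -0.022 m and x of cup in the frame of steel_rack between -0.022 and 0.022 m and z of cup in the frame of steel_rack below 0.012 m and angle between cup's own z axis and vertical below 0.1 rad) or (y of jar in the frame of steel_rack between -0.066 and -0.022 m and x of jar in the frame of steel_rack between -0.022 and 0.022 m and z of jar in the frame of steel_rack below 0.012 m and angle between jar's own z axis and vertical below 0.1 rad) or (y of shaker in the frame of steel_rack between -0.066 and -0.022 m and x of shaker in the frame of steel_rack between -0.022 and 0.022 m and z of shaker in the frame of steel_rack below 0.012 m and angle between shaker's own z axis and vertical below 0.1 rad)) and ((y of tin in the frame of steel_rack between 0.022 and 0.066 m and x of tin in the frame of steel_rack between -0.022 and 0.022 m and z of tin in the frame of steel_rack below 0.012 m and angle between tin's own z axis and vertical below 0.1 rad) or (y of cup in the frame of steel_rack between 0.022 and 0.066 m and x of cup in the frame of steel_rack between -0.022 and 0.022 m and z of cup in the frame of steel_rack below 0.012 m and angle between cup's own z axis and vertical below 0.1 rad) or (y of jar in the frame of steel_rack between 0.022 and 0.066 m and x of jar in the frame of steel_rack between -0.022 and 0.022 m and z of jar in the frame of steel_rack below 0.012 m and angle between jar's own z axis and vertical below 0.1 rad) or (y of shaker in the frame of steel_rack between 0.022 and 0.066 m and x of shaker in the frame of steel_rack between -0.022 and 0.022 m and z of shaker in the frame of steel_rack below 0.012 m and angle between shaker's own z axis and vertical below 0.1 rad)) and ((y of tin in the frame of steel_rack between 0.11 and 0.154 m and x of tin in the frame of steel_rack between -0.022 and 0.022 m and z of tin in the frame of steel_rack below 0.012 m and angle between tin's own z axis and vertical below 0.1 rad) or (y of cup in the frame of steel_rack between 0.11 and 0.154 m and x of cup in the frame of steel_rack between -0.022 and 0.022 m and z of cup in the frame of steel_rack below 0.012 m and angle between cup's own z axis and vertical below 0.1 rad) or (y of jar in the frame of steel_rack between 0.11 and 0.154 m and x of jar in the frame of steel_rack between -0.022 and 0.022 m and z of jar in the frame of steel_rack below 0.012 m and angle between jar's own z axis and vertical below 0.1 rad) or (y of shaker in the frame of steel_rack between 0.11 and 0.154 m and x of shaker in the frame of steel_rack between -0.022 and 0.022 m and z of shaker in the frame of steel_rack below 0.012 m and angle between shaker's own z axis and vertical below 0.1 rad))), for 0.2 s.
At the end, for the whole second after the job is handed in: Each steel compartment holds one seasoning, the row reversed from the start (by the stages): origin within 22 mm of the compartment centre in x and y and under 12 mm above the worktop, tilt under 0.1 rad, released, slower than 0.02 m/s (all of step 4 and linear speed of each of tin, cup, jar, shaker below 0.02 m/s and contact force between the fingers and tin below 0.1 N and contact force between the fingers and cup below 0.1 N and contact force between the fingers and jar below 0.1 N and contact force between the fingers and shaker below 0.1 N); the robot touches nothing.
It fails at once if the gas can or the marker is pushed more than 30 mm from its place (distance of any of gas_can, marker from where it was at the start of the episode above 0.03 m).
It fails at once if a seasoning is dropped (faster than 0.6 m/s within 30 mm of the worktop) ((height (world z) of tin below 0.03 m and linear speed of tin above 0.6 m/s) or (height (world z) of cup below 0.03 m and linear speed of cup above 0.6 m/s) or (height (world z) of jar below 0.03 m and linear speed of jar above 0.6 m/s) or (height (world z) of shaker below 0.03 m and linear speed of shaker above 0.6 m/s)).
It fails at once if a seasoning is tipped over (angle between any of tin, cup, jar, shaker's own z axis and vertical above 0.8 rad).
It also fails if it takes over 112 s, if anything falls off the work surface, if the arm or the gripper's body presses on something with over 40 N, if the wrist force passes 120 N, or if a joint passes its speed limit or range.

## Working session

There is one attempt and no reset: what is moved stays moved. The work goes in short steps, Python scripts to look and compute and a tool call to move; the robot and the scene stay as the last step left them, time stands still between calls to the robot, and variables do not carry over. Pictures are saved under pics/ and viewed, at most 14 in all, crops included, and the job is handed in when it is done.

Besides the shell and the picture viewer there is one more tool, called after "Call:" as name([rows], argument=value, ...), one row to a line, values as JSON. jog_arm: Moves the arm, as the interface text tells. Its arguments: {"type":"object","properties":{"motion":{"type":"array"}},"required":["motion"]}

```bash
mkdir -p pics
cat > h.py <<'E'
import numpy as np, cv2
from cell import env
def world(im):
    z=im["z_map"].astype(float);K=im["camera_matrix"];h,w=z.shape
    u,v=np.meshgrid(np.arange(w),np.arange(h))
    P=np.stack([(u-K[0,2])/K[0,0]*z,-(v-K[1,2])/K[1,1]*z,-z,np.ones_like(z)],-1)
    return (P@np.linalg.inv(im["world_to_cam"]).T)[...,:3]
E
python3 - <<'E'
from h import *
for c in("top","side"):
    im=env.read_camera(c);cv2.imwrite(f"pics/{c}0.png",im["color"][...,::-1])
    np.savez(f"{c}0.npz",**im)
    W=world(im)
    for n in("tin","cup","jar","shaker","gas_can","marker","wood_rack","steel_rack"):
        for r in env.recognise(c,n)[:3]:
            u,v=map(int,r["location"]); print(c,n,round(r["score"],2),u,v,W[v,u].round(0))
print(env.state())
E
```

```text
top tin 0.74 188 148 [649.  31.  80.]
top tin 0.72 234 230 [447. -84.   7.]
top cup 0.8 254 143 [ 667. -132.   68.]
top cup 0.64 381 209 [ 508. -453.   59.]
top jar 0.79 147 150 [636. 122. 115.]
top jar 0.35 252 143 [ 666. -127.   71.]
top shaker 0.53 216 148 [648. -40.  91.]
top gas_can 0.82 342 207 [ 509. -343.  119.]
top marker 0.53 200 192 [544.   8.  13.]
top wood_rack 0.6 208 158 [636.  -9.   2.]
top steel_rack 0.8 231 230 [447. -76.   6.]
top steel_rack 0.72 205 192 [ 475. -150. 1072.]
side tin 0.73 260 150 [638.  16.  58.]
side cup 0.8 284 175 [ 639. -148.   67.]
side cup 0.65 295 275 [ 498. -470.   59.]
side jar 0.86 249 130 [639. 109.  83.]
side shaker 0.5 278 163 [662. -65.  51.]
side gas_can 0.8 274 238 [ 492. -379.   87.]
side wood_rack 0.81 272 175 [647. -58.   5.]
side steel_rack 0.66 219 195 [457. -93.  10.]
{'t': 0.9, 'joints': array([ 1.21240539e+00,  4.90866816e-01,  1.55892820e+00,  2.42102762e-06,
        1.09166799e+00, -1.05598782e-01]), 'qvel': array([ 1.02892674e-04,  4.13968899e-05, -1.98579385e-03,  6.33245925e-05,
       -1.65332670e-03, -5.43472973e-04]), 'tau': array([-1.71461379e-03, -6.12463117e+01, -2.58437723e+01,  6.92620059e-02,
        4.44103719e-02, -3.09648874e-05]), 'eef_pos': array([156.29510813, 605.14356897, 292.27184088]), 'tcp_rot': array([3.14146351e+00, 1.15278502e-05, 2.88879938e+00]), 'ft_force': array([-0.41053141, -0.1754919 , -0.44978541]), 'moment': array([ 0.03147079, -0.02686579,  0.02080068]), 'grip_force': 0.0, 'opening': 1.0010983707462724}
```

View pics/top0.png

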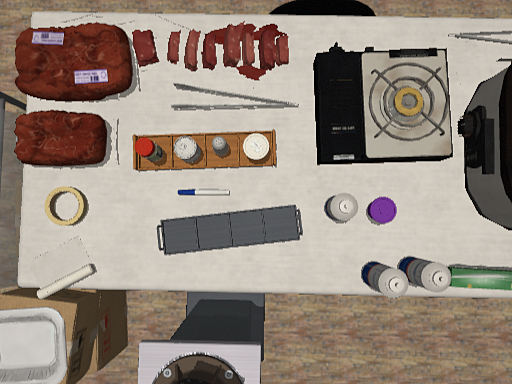

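View pics/side0.png

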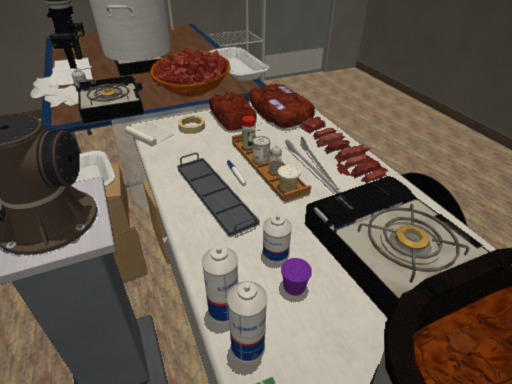

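Run:
```python
from h import *
im=dict(np.load("top0.npz"));W=world(im);C=im["color"]
hsv=cv2.cvtColor(C,cv2.COLOR_RGB2HSV)
print(im["world_to_cam"].round(3),im["camera_matrix"])
cv2.imwrite("pics/crop.png",cv2.resize(C[125:265,125:405,::-1],None,fx=2.8,fy=2.8,interpolation=cv2.INTER_CUBIC))
def rect(box,cond,n):
    u0,v0,u1,v1=box;m=np.zeros(C.shape[:2],np.uint8);m[v0:v1,u0:u1]=cond[v0:v1,u0:u1]
    m=cv2.morphologyEx(m,cv2.MORPH_OPEN,np.ones((3,3),np.uint8))
    p=W[m>0]; print(n,m.sum(),cv2.minAreaRect(p[:,:2].astype(np.float32)))
z=W[...,2]
rect((125,125,285,180),(hsv[...,1]>90)&(hsv[...,0]<22)&(z<36)&(z>-5),"wood")
rect((150,200,310,258),(hsv[...,2]<125)&(z<50)&(z>-5),"steel")
sd=dict(np.load("side0.npz"));Ws=world(sd)
for n,x,y,h in(("jar",636,122,116),("tin",649,31,80),("shaker",648,-40,98),("cup",667,-132,68)):
    for nm,w in(("top",W),("side",Ws)):
        d=np.hypot(w[...,0]-x,w[...,1]-y)<48
        p=w[d&(w[...,2]>h-8)]; q=w[d&(w[...,2]>38)]
        print(n,nm,len(p),*[ (cv2.minEnclosingCircle(a[:,:2].astype(np.float32)),a[:,2].max().round()) for a in(p,q) if len(a)])
```

```text
[[ 2.100000e-02 -1.000000e+00 -1.000000e-02 -1.492640e+02]
 [ 9.980000e-01  2.100000e-02  5.600000e-02 -5.310940e+02]
 [-5.600000e-02 -1.100000e-02  9.980000e-01 -1.045485e+03]
 [ 0.000000e+00  0.000000e+00  0.000000e+00  1.000000e+00]] [[404.57998118   0.         255.4100351 ]
 [  0.         404.57998118 197.06027677]
 [  0.           0.           1.        ]]
wood 2996 ((656.7664184570312, -1.6336669921875), (96.23452758789062, 370.8870849609375), 3.0511841773986816)
steel 4800 ((449.2166442871094, -77.842041015625), (91.7942123413086, 366.9097595214844), 7.758678436279297)
jar top 276 (((643.57666015625, 131.11578369140625), 22.26551628112793), np.float64(122.0)) (((643.0191650390625, 130.5278778076172), 23.021135330200195), np.float64(122.0))
jar side 85 (((644.091796875, 128.56666564941406), 23.17946434020996), np.float64(118.0)) (((645.5337524414062, 126.73831176757812), 23.768327713012695), np.float64(118.0))
tin top 416 (((650.1132202148438, 38.65422821044922), 28.75806999206543), np.float64(84.0)) (((649.47802734375, 39.09333038330078), 28.82164192199707), np.float64(84.0))

[... 176 characters left out ...]
haker top 120 (((660.6902465820312, -45.642303466796875), 15.945206642150879), np.float64(101.0)) (((659.832275390625, -44.98771286010742), 21.488597869873047), np.float64(101.0))
shaker side 44 (((662.5340576171875, -48.53865051269531), 14.640375137329102), np.float64(99.0)) (((656.2474975585938, -29.43022346496582), 38.73357391357422), np.float64(99.0))
cup top 546 (((658.17431640625, -136.7638702392578), 33.09751892089844), np.float64(73.0)) (((658.17431640625, -136.7638702392578), 33.09751892089844), np.float64(73.0))
cup side 271 (((658.907958984375, -139.4232635498047), 34.85674285888672), np.float64(71.0)) (((658.907958984375, -139.4232635498047), 34.85674285888672), np.float64(71.0))
```

View pics/crop.png

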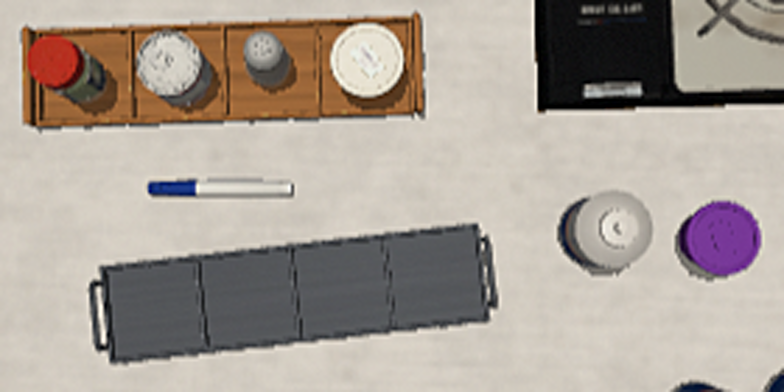

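The crop shows, from left to right in the wooden rack, the jar (55,62), tin (168,62), shaker (264,52) and white cup (367,60). The marker is at (220,188), the steel rack at (297,293) and the gas can at (612,230). Two things could be the cup: the white one at top pixel (256,146) and the purple one at (381,209). I want the white one, because it stands in the wooden rack and the purple one is the excluded look-alike.

First I'll rotate the tool so the fingers close along the rack's depth.

Call:
jog_arm([
  [0,0,9,0,0,0,95],
  [0,0,9,0,0,0,95],
  [0,0,9,0,0,0,95],
  [0,0,9,0,0,0,95],
  [0,0,9,0,0,0,95],
  [0,0,9,0,0,0,95],
  [0,0,9,0,0,0,95],
  [0,0,9.5,0,0,0,95],
  [0,0,0,-20,20,0,95],
  [0,0,0,-30,30,0,95],
])

```text
t: 2.15
eef_pos: [208.8, 557.7, 292.1]
tcp_rot: [3.142, -0.0, 1.625]
ft_force: [1.3, 0.1, -1.6]
opening: 1.001
grip_force: 0.0
```

```bash
cat >> h.py <<'E'
from scipy.spatial.transform import Rotation as Ro
WR=(656,-1.6,3.05);SR=(449.2,-77.8,7.76)
def slot(r,y):
    a=np.radians(r[2]);return r[0]-np.sin(a)*y,r[1]+np.cos(a)*y
def delta(x,y,z,yaw):
    "total tool-axes shift (after turning wz) from the measured pose to TCP x,y,z with tool yaw (deg)"
    s=env.state();R=Ro.from_euler("xyz",s["tcp_rot"]);T=Ro.from_euler("xyz",[180,0,yaw],degrees=True)
    d=np.array([x,y,z])-s["eef_pos"]
    print("t",round(s["t"],2),"turn",np.degrees((R.inv()*T).as_rotvec()).round(2),"shift now",R.inv().apply(d).round(1),"shift after turn",T.inv().apply(d).round(1))
E
python3 -c "
from h import *
delta(643.5,131,230,93)
for y in(-132,-44,44,132):print(slot(SR,y))"
```

```text
t 2.15 turn [ 0.   -0.01  0.11] shift now [-449.6  410.9   62. ] shift after turn [-448.8  411.7   62.1]
(np.float64(467.0231504364099), np.float64(-208.59118972056604))
(np.float64(455.14105014546993), np.float64(-121.39706324018869))
(np.float64(443.25894985453004), np.float64(-34.202936759811315))
(np.float64(431.3768495635901), np.float64(52.991189720566055))
```

Call:
jog_arm([
  [0,0,0,-40,37,0,95],
  [0,0,0,-44,40,0,95],
  [0,0,0,-44,40,0,95],
  [0,0,0,-44,40,0,95],
  [0,0,0,-44,40,0,95],
  [0,0,0,-44,40,0,95],
  [0,0,0,-44,40,0,95],
  [0,0,0,-44,40,0,95],
  [0,0,0,-44,40,0,95],
  [0,0,0,-40,36,20,95],
])

```text
t: 3.4
eef_pos: [625.8, 145.4, 273.3]
tcp_rot: [3.138, -0.0, 1.623]
ft_force: [0.5, 0.8, 0.3]
opening: 1.004
grip_force: 0.0
```

Call:
jog_arm([
  [0,0,0,-17,18,20,95],
  [0,0,0,0,0,22,95],
  [0,0,0,0,0,0,95],
])

```text
t: 3.78
eef_pos: [642.5, 130.8, 228.6]
tcp_rot: [-3.138, 0.0, 1.623]
ft_force: [0.2, 0.0, 1.0]
opening: 0.997
grip_force: 0.0
```

```bash
python3 -c "
from h import *
im=env.read_camera('wrist');cv2.imwrite('pics/w1.png',im['color'][...,::-1]);np.savez('w1.npz',**im)
delta(643.5,131,131,93)
print(im['camera_matrix'],im['world_to_cam'].round(3))"
```

```text
t 3.83 turn [-0.06 -0.    0.01] shift now [-0.1  0.8 99. ] shift after turn [-0.1  0.7 99. ]
[[297.31863964   0.         256.45254747]
 [  0.         297.31863964 192.48206555]
 [  0.           0.           1.        ]] [[ 9.99000e-01  5.20000e-02 -3.00000e-03 -6.47297e+02]
 [-5.10000e-02  9.60000e-01 -2.76000e-01 -7.92090e+01]
 [-1.10000e-02  2.76000e-01  9.61000e-01 -3.60949e+02]
 [ 0.00000e+00  0.00000e+00  0.00000e+00  1.00000e+00]]
```

View pics/w1.png

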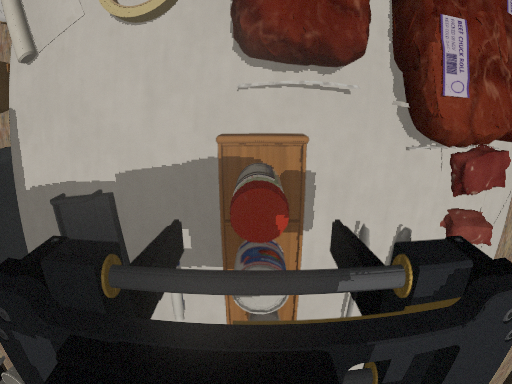

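The wrist view shows the jar cap at (260,210), centred between the fingertips (183 and 332). I'll descend and grip.

Call:
jog_arm([
  [0,0,0,0,1,30,95],
  [0,0,0,0,0,35,95],
  [0,0,0,0,0,24,95],
  [0,0,0,0,0,10,95],
  [0,0,0,0,0,0,30],
  [0,0,0,0,0,0,30],
  [0,0,0,0,0,0,30],
  [0,0,0,0,0,0,30],
  [0,0,0,0,0,0,30],
])

```text
t: 4.95
eef_pos: [644.0, 131.2, 131.5]
tcp_rot: [3.141, -0.0, 1.623]
ft_force: [0.7, 0.0, 0.5]
opening: 0.531
grip_force: 0.0
```

```bash
python3 -c "
from h import *
s=env.state();print(s['opening'],s['grip_force'],s['eef_pos'])"
```

```text
0.5311351732203747 0.0 [643.95493443 131.16974617 131.45214739]
```

Call:
jog_arm([
  [0,0,0,0,0,0,30],
  [0,0,0,0,0,0,30],
  [0,0,0,0,0,0,30],
  [0,0,0,0,0,-10,30],
  [0,0,0,0,0,-25,30],
  [0,0,0,0,0,-35,30],
  [0,0,0,0,0,-35,30],
  [0,0,0,0,0,-20,30],
  [0,0,0,0,0,0,30],
])

```text
t: 6.08
eef_pos: [644.2, 131.2, 258.1]
tcp_rot: [3.138, -0.0, 1.624]
ft_force: [0.2, 0.2, -1.1]
opening: 0.466
grip_force: 30.0
```

```bash
python3 -c "
from h import *
x,y=slot(SR,-132);delta(x,y,134,97.76)"
```

```text
t 6.08 turn [ 0.18 -0.01 -4.74] shift now [-330.  -195.2  123.4] shift after turn [-312.8 -221.4  124.1]
```

Call:
jog_arm([
  [0,0,-2.4,0,0,0,30],
  [0,0,-2.3,0,0,0,30],
  [0,0,0,-20,-14,0,30],
  [0,0,0,-40,-28,0,30],
  [0,0,0,-50,-36,0,30],
  [0,0,0,-50,-36,0,30],
  [0,0,0,-50,-36,0,30],
  [0,0,0,-50,-36,0,30],
  [0,0,0,-35,-24,0,30],
  [0,0,0,-18,-11,0,30],
])

```text
t: 7.32
eef_pos: [465.5, -210.3, 255.3]
tcp_rot: [-3.14, -0.001, 1.703]
ft_force: [0.0, -0.9, -1.6]
opening: 0.463
grip_force: 30.0
```

Call:
jog_arm([
  [0,0,0,0,0,25,30],
  [0,0,0,0,0,40,30],
  [0,0,0,0,0,25,30],
])

```text
t: 7.7
eef_pos: [466.1, -208.3, 163.9]
tcp_rot: [-3.14, -0.002, 1.705]
ft_force: [-0.2, -0.0, -1.2]
opening: 0.463
grip_force: 30.0
```

Run:
```python
from h import *
x,y=slot(SR,-132);delta(x,y,132,97.76)
im=env.read_camera('side');cv2.imwrite('pics/s1.png',cv2.resize(im['color'][100:300,130:330,::-1],None,fx=2.5,fy=2.5))
```

```text
t 7.7 turn [-0.11 -0.1  -0.06] shift now [-0.4  0.9 31.9] shift after turn [-0.4  0.9 31.9]
```

View pics/s1.png

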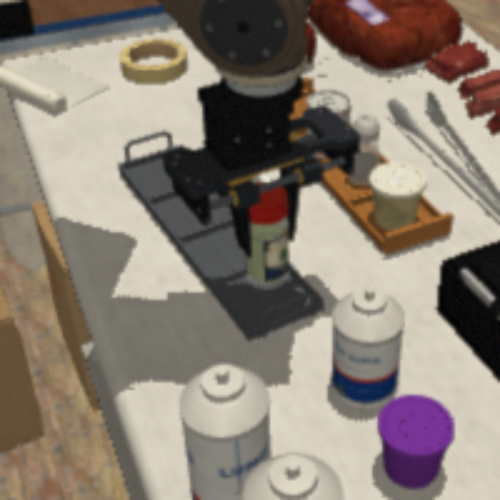

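The side crop shows the jar held upright above the right-hand steel compartment, at about (265,280). I'll lower it and release.

Call:
jog_arm([
  [0,0,0,0,1,14,30],
  [0,0,0,0,0,10,30],
  [0,0,0,0,0,5,30],
  [0,0,0,0,0,3,30],
  [0,0,0,0,0,0,30],
  [0,0,0,0,0,0,60],
  [0,0,0,0,0,0,60],
  [0,0,0,0,0,0,60],
  [0,0,0,0,0,0,95],
  [0,0,0,0,0,0,95],
])

```text
t: 9.0
eef_pos: [468.0, -208.6, 134.2]
tcp_rot: [3.141, -0.0, 1.705]
ft_force: [0.3, -0.4, 0.3]
opening: 0.782
grip_force: 0.0
```

Call:
jog_arm([
  [0,0,0,0,0,0,95],
  [0,0,0,0,0,0,95],
  [0,0,0,0,0,-15,95],
  [0,0,0,0,0,-35,95],
  [0,0,0,0,0,-45,95],
  [0,0,0,0,0,-10,95],
  [0,0,2.4,0,0,0,95],
  [0,0,2.3,0,0,0,95],
])

```text
t: 10.0
eef_pos: [467.7, -208.4, 239.4]
tcp_rot: [-3.142, -0.0, 1.622]
ft_force: [-0.1, 0.3, 0.1]
opening: 1.0
grip_force: 0.0
```

Run:
```python
from h import *
delta(651,38.5,190,93)
im=env.read_camera('side');W=world(im);x,y=slot(SR,-132)
p=W[(np.hypot(W[...,0]-x,W[...,1]-y)<45)&(W[...,2]>50)&(W[...,2]<125)];print((x,y),cv2.minEnclosingCircle(p[:,:2].astype(np.float32)),p[:,2].max())
```

```text
t 10.0 turn [-0.   -0.01 -0.06] shift now [237.2 195.7  49.4] shift after turn [237.  196.   49.4]
(np.float64(467.0231504364099), np.float64(-208.59118972056604)) ((468.2845153808594, -210.81285095214844), 23.49736976623535) 118.22721471844056
```

Call:
jog_arm([
  [0,0,0,20,16,0,95],
  [0,0,0,40,33,0,95],
  [0,0,0,45,37,0,95],
  [0,0,0,45,37,0,95],
  [0,0,0,45,37,0,95],
  [0,0,0,30,25,0,95],
  [0,0,0,12,11,20,95],
  [0,0,0,0,0,30,95],
  [0,0,0,0,0,0,95],
])

```text
t: 11.18
eef_pos: [649.8, 37.9, 186.2]
tcp_rot: [-3.136, -0.001, 1.623]
ft_force: [-0.1, 0.1, 0.0]
opening: 1.0
grip_force: 0.0
```

```bash
python3 -c "
from h import *
im=env.read_camera('wrist');cv2.imwrite('pics/w2.png',im['color'][...,::-1])
delta(651,38.5,111,93)"
```

```text
t 11.22 turn [-0.17 -0.02 -0.01] shift now [ 0.7  0.7 77. ] shift after turn [ 0.7  0.5 77. ]
```

View pics/w2.png

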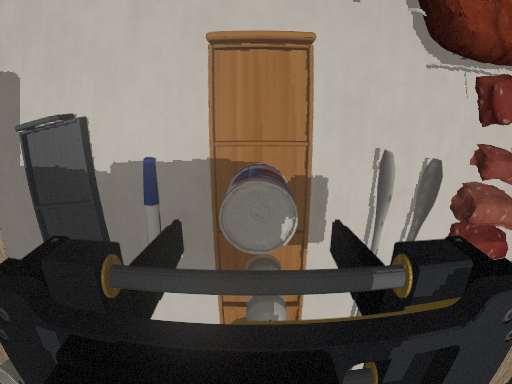

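The tin is at (259,215), centred between the fingers. I'll grip it.

Call:
jog_arm([
  [0,0,0,1,0,25,95],
  [0,0,0,0,0,30,95],
  [0,0,0,0,0,15,95],
  [0,0,0,0,0,6,95],
  [0,0,0,0,0,0,40],
  [0,0,0,0,0,0,40],
  [0,0,0,0,0,0,40],
  [0,0,0,0,0,0,40],
  [0,0,0,0,0,0,40],
  [0,0,0,0,0,0,40],
])

```text
t: 12.48
eef_pos: [651.2, 39.5, 113.5]
tcp_rot: [3.141, -0.0, 1.623]
ft_force: [-1.8, -0.6, 3.9]
opening: 0.601
grip_force: 30.0
```

Call:
jog_arm([
  [0,0,0,0,0,0,40],
  [0,0,0,0,0,-10,40],
  [0,0,0,0,0,-25,40],
  [0,0,0,0,0,-35,40],
  [0,0,0,0,0,-35,40],
  [0,0,0,0,0,-20,40],
  [0,0,-2.4,0,0,0,40],
  [0,0,-2.4,0,0,0,40],
])

```text
t: 13.48
eef_pos: [651.0, 39.4, 238.8]
tcp_rot: [3.141, -0.0, 1.709]
ft_force: [0.1, -0.2, -2.6]
opening: 0.599
grip_force: 30.0
```

```bash
python3 -c "
from h import *
x,y=slot(SR,-44);delta(x,y,112,97.76)"
```

```text
t 13.47 turn [ 0.02 -0.    0.13] shift now [-132.4 -216.1  126.7] shift after turn [-132.9 -215.8  126.8]
```

Call:
jog_arm([
  [0,0,0,-10,-15,0,40],
  [0,0,0,-20,-32,0,40],
  [0,0,0,-27,-45,0,40],
  [0,0,0,-27,-45,0,40],
  [0,0,0,-25,-42,0,40],
  [0,0,0,-16,-25,0,40],
  [0,0,0,-7,-12,20,40],
  [0,0,0,0,0,35,40],
  [0,0,0,0,0,30,40],
  [0,0,0,0,0,10,40],
])

```text
t: 14.72
eef_pos: [454.7, -120.6, 142.2]
tcp_rot: [-3.14, -0.001, 1.707]
ft_force: [-0.3, -0.4, -2.4]
opening: 0.597
grip_force: 30.0
```

```bash
python3 -c "
from h import *
x,y=slot(SR,-44);delta(x,y,114,97.76)"
```

```text
t 14.72 turn [-0.1  -0.07  0.05] shift now [-0.8  0.3 28.2] shift after turn [-0.8  0.3 28.2]
```

Call:
jog_arm([
  [0,0,0,-1,0,13,40],
  [0,0,0,0,0,8,40],
  [0,0,0,0,0,5,40],
  [0,0,0,0,0,2.5,40],
  [0,0,0,0,0,0,40],
  [0,0,0,0,0,0,65],
  [0,0,0,0,0,0,70],
  [0,0,0,0,0,0,95],
  [0,0,0,0,0,0,95],
  [0,0,0,0,0,0,95],
])

```text
t: 15.98
eef_pos: [455.2, -121.7, 114.7]
tcp_rot: [3.142, -0.0, 1.707]
ft_force: [-0.6, -0.6, 0.3]
opening: 0.976
grip_force: 0.0
```

Call:
jog_arm([
  [0,0,0,0,0,0,95],
  [0,0,0,0,0,0,95],
  [0,0,0,0,0,-15,95],
  [0,0,0,0,0,-35,95],
  [0,0,0,0,0,-45,95],
  [0,0,0,0,0,-25,95],
  [0,0,2.4,0,0,0,95],
  [0,0,2.3,0,0,0,95],
])

```text
t: 16.98
eef_pos: [455.2, -121.7, 235.1]
tcp_rot: [3.141, 0.0, 1.624]
ft_force: [1.0, 1.4, -0.8]
opening: 0.999
grip_force: 0.0
```

```bash
cat >> h.py <<'E'
def check(y,zlo,zhi):
    im=env.read_camera('side');W=world(im);x,y=slot(SR,y)
    p=W[(np.hypot(W[...,0]-x,W[...,1]-y)<45)&(W[...,2]>zlo)&(W[...,2]<zhi)];print((x,y),cv2.minEnclosingCircle(p[:,:2].astype(np.float32)),p[:,2].max())
E
python3 -c "
from h import *
check(-44,45,95)
delta(660.5,-45.8,200,93)"
```

```text
(np.float64(455.14105014546993), np.float64(-121.39706324018869)) ((457.18829345703125, -122.86560821533203), 30.966670989990234) 82.46543042441704
t 17.02 turn [ 0.03  0.01 -0.07] shift now [ 65.3 208.9  35.1] shift after turn [ 65. 209.  35.]
```

Call:
jog_arm([
  [0,0,0,6,18,0,95],
  [0,0,0,12,36,0,95],
  [0,0,0,14,46,0,95],
  [0,0,0,14,46,0,95],
  [0,0,0,12,40,0,95],
  [0,0,0,7,23,0,95],
  [0,0,0,0,0,20,95],
  [0,0,0,0,0,15,95],
  [0,0,0,0,0,0,95],
])

```text
t: 18.15
eef_pos: [660.2, -45.1, 198.3]
tcp_rot: [-3.139, -0.001, 1.626]
ft_force: [-0.3, 0.2, 0.7]
opening: 0.998
grip_force: 0.0
```

```bash
python3 -c "
from h import *
im=env.read_camera('wrist');cv2.imwrite('pics/w3.png',im['color'][...,::-1])
delta(660.5,-45.8,111,93)"
```

```text
t 18.2 turn [-0.05 -0.02  0.12] shift now [-0.5  0.1 88.3] shift after turn [-0.5  0.  88.3]
```

View pics/w3.png

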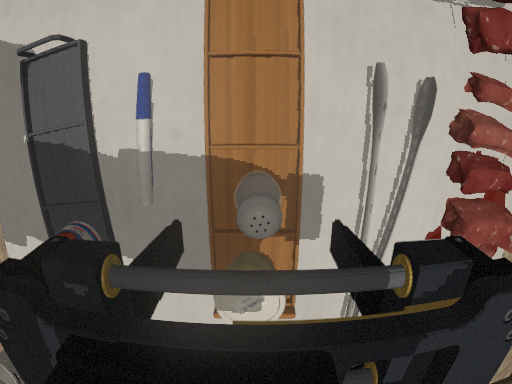

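The shaker head is at (259,220), centred between the fingers.

Call:
jog_arm([
  [0,0,0,0,0,28,95],
  [0,0,0,0,0,35,95],
  [0,0,0,0,0,18,95],
  [0,0,0,0,0,6,95],
  [0,0,0,0,0,0,30],
  [0,0,0,0,0,0,30],
  [0,0,0,0,0,0,30],
  [0,0,0,0,0,0,30],
  [0,0,0,0,0,0,30],
  [0,0,0,0,0,0,30],
])

```text
t: 19.45
eef_pos: [660.5, -45.4, 112.8]
tcp_rot: [3.141, -0.0, 1.625]
ft_force: [1.1, -0.1, 0.9]
opening: 0.435
grip_force: 30.0
```

Call:
jog_arm([
  [0,0,0,0,0,0,30],
  [0,0,0,0,0,0,30],
  [0,0,0,0,0,-10,30],
  [0,0,0,0,0,-25,30],
  [0,0,0,0,0,-35,30],
  [0,0,0,0,0,-35,30],
  [0,0,0,0,0,-20,30],
  [0,0,-2.4,0,0,0,30],
  [0,0,-2.4,0,0,0,30],
])

```text
t: 20.58
eef_pos: [660.2, -45.4, 238.7]
tcp_rot: [3.141, 0.0, 1.71]
ft_force: [-0.4, -0.8, -1.3]
opening: 0.434
grip_force: 30.0
```

```bash
python3 -c "
from h import *
x,y=slot(SR,44);delta(x,y,113,97.76)"
```

```text
t 20.57 turn [0.04 0.01 0.24] shift now [  41.3 -213.4  125.5] shift after turn [  40.4 -213.5  125.7]
```

Call:
jog_arm([
  [0,0,0,3,-15,0,30],
  [0,0,0,6,-32,0,30],
  [0,0,0,8,-45,0,30],
  [0,0,0,8,-45,0,30],
  [0,0,0,8,-40,0,30],
  [0,0,0,5,-25,0,30],
  [0,0,0,2,-12,20,30],
  [0,0,0,0,0,35,30],
  [0,0,0,0,0,30,30],
  [0,0,0,0,0,10,30],
])

```text
t: 21.82
eef_pos: [442.6, -35.2, 142.0]
tcp_rot: [-3.14, -0.001, 1.709]
ft_force: [0.0, -0.6, -0.6]
opening: 0.432
grip_force: 30.0
```

```bash
python3 -c "
from h import *
x,y=slot(SR,44);delta(x,y,113,97.76)
im=env.read_camera('side');cv2.imwrite('pics/s2.png',cv2.resize(im['color'][100:300,130:330,::-1],None,fx=2.5,fy=2.5))"
```

```text
t 21.82 turn [-0.09 -0.04  0.15] shift now [ 0.9  0.8 29. ] shift after turn [ 0.9  0.8 29. ]
```

View pics/s2.png

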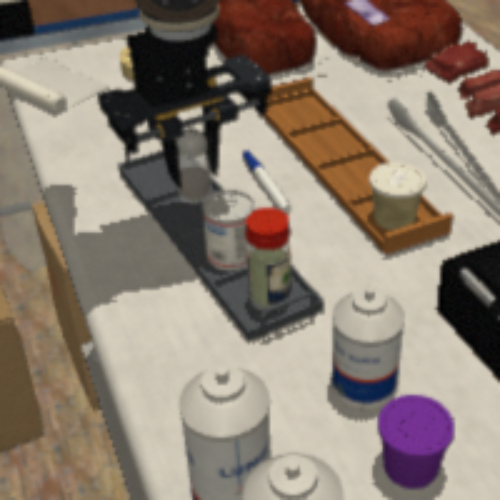

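The jar at (268,260) and the tin at (228,232) stand in the steel rack. The shaker is held upright at (193,170), and the cup at (395,195) hasn't been touched. I'll set the shaker down.

Call:
jog_arm([
  [0,0,0,1,1,13,30],
  [0,0,0,0,0,8,30],
  [0,0,0,0,0,5,30],
  [0,0,0,0,0,2,30],
  [0,0,0,0,0,0,30],
  [0,0,0,0,0,0,55],
  [0,0,0,0,0,0,60],
  [0,0,0,0,0,0,95],
  [0,0,0,0,0,0,95],
  [0,0,0,0,0,0,95],
])

```text
t: 23.12
eef_pos: [443.8, -34.2, 114.7]
tcp_rot: [3.142, -0.0, 1.709]
ft_force: [0.3, -0.7, 0.2]
opening: 0.891
grip_force: 0.0
```

Call:
jog_arm([
  [0,0,0,0,0,0,95],
  [0,0,0,0,0,0,95],
  [0,0,0,0,0,0,95],
  [0,0,0,0,0,-15,95],
  [0,0,0,0,0,-35,95],
  [0,0,0,0,0,-45,95],
  [0,0,0,0,0,-25,95],
  [0,0,2.4,0,0,0,95],
  [0,0,2.4,0,0,0,95],
])

```text
t: 24.25
eef_pos: [443.7, -34.1, 235.1]
tcp_rot: [3.141, 0.0, 1.624]
ft_force: [0.4, 0.2, -0.7]
opening: 0.999
grip_force: 0.0
```

```bash
python3 -c "
from h import *
check(44,50,110)
delta(658.5,-137.5,180,93)"
```

```text
(np.float64(443.25894985453004), np.float64(-34.202936759811315)) ((445.19305419921875, -37.93599319458008), 18.909955978393555) 97.95832061722842
t 24.3 turn [ 0.02  0.   -0.07] shift now [-114.2  209.2   55. ] shift after turn [-114.5  209.1   54.9]
```

Call:
jog_arm([
  [0,0,0,-10,18,0,95],
  [0,0,0,-20,36,0,95],
  [0,0,0,-25,46,0,95],
  [0,0,0,-25,46,0,95],
  [0,0,0,-22,40,0,95],
  [0,0,0,-12,23,0,95],
  [0,0,0,0,0,25,95],
  [0,0,0,0,0,25,95],
  [0,0,0,0,0,0,95],
])

```text
t: 25.42
eef_pos: [658.0, -136.5, 182.8]
tcp_rot: [-3.138, -0.001, 1.626]
ft_force: [0.2, 0.4, 0.4]
opening: 0.999
grip_force: 0.0
```

```bash
python3 -c "
from h import *
im=env.read_camera('wrist');cv2.imwrite('pics/w4.png',im['color'][...,::-1])
delta(658.5,-137.5,105,93)"
```

```text
t 25.48 turn [-0.08 -0.04  0.14] shift now [-0.9  0.  79.3] shift after turn [-0.9 -0.1 79.3]
```

View pics/w4.png

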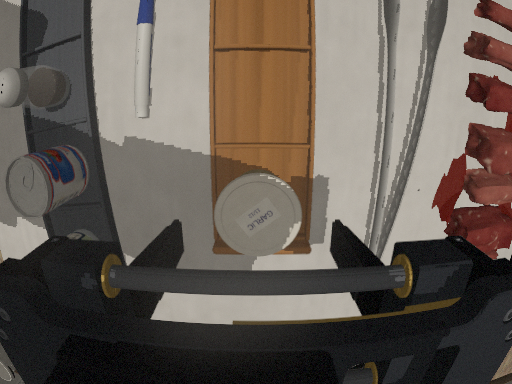

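The cup lid reads GARLIC and is white. It's at (258,213), centred between the fingers, so I'll grip below the lid.

Call:
jog_arm([
  [0,0,0,-1,0,25,95],
  [0,0,0,0,0,30,95],
  [0,0,0,0,0,17,95],
  [0,0,0,0,0,6,95],
  [0,0,0,0,0,0,50],
  [0,0,0,0,0,0,50],
  [0,0,0,0,0,0,50],
  [0,0,0,0,0,0,50],
  [0,0,0,0,0,0,50],
  [0,0,0,0,0,0,50],
])

```text
t: 26.72
eef_pos: [658.9, -137.7, 107.2]
tcp_rot: [3.141, 0.0, 1.625]
ft_force: [-1.5, 0.2, 5.8]
opening: 0.678
grip_force: 30.0
```

Call:
jog_arm([
  [0,0,0,0,0,0,45],
  [0,0,0,0,0,-5,45],
  [0,0,0,0,0,-10,45],
  [0,0,0,0,0,-25,45],
  [0,0,0,0,0,-35,45],
  [0,0,0,0,0,-30,45],
  [0,0,0,0,0,-15,45],
  [0,0,-2.4,0,0,0,45],
  [0,0,-2.4,0,0,0,45],
])

```text
t: 27.85
eef_pos: [658.5, -137.6, 226.5]
tcp_rot: [-3.141, -0.0, 1.71]
ft_force: [0.5, 0.1, -2.6]
opening: 0.678
grip_force: 30.0
```

```bash
python3 -c "
from h import *
x,y=slot(SR,132);delta(x,y,106,97.76)"
```

```text
t 27.85 turn [-0.04 -0.02  0.24] shift now [ 220.3 -198.3  120.7] shift after turn [ 219.5 -199.3  120.5]
```

Call:
jog_arm([
  [0,0,0,15,-14,0,45],
  [0,0,0,30,-28,0,45],
  [0,0,0,40,-36,0,45],
  [0,0,0,40,-36,0,45],
  [0,0,0,40,-36,0,45],
  [0,0,0,32,-29,0,45],
  [0,0,0,15,-13,0,45],
  [0,0,0,8,-7,25,45],
  [0,0,0,0,0,35,45],
  [0,0,0,0,0,25,45],
])

```text
t: 29.1
eef_pos: [431.8, 52.8, 140.6]
tcp_rot: [3.141, 0.0, 1.709]
ft_force: [0.1, -0.1, -2.4]
opening: 0.677
grip_force: 30.0
```

```bash
python3 -c "
from h import *
x,y=slot(SR,132);delta(x,y,107.5,97.76)"
```

```text
t 29.1 turn [0.01 0.   0.16] shift now [ 0.3 -0.4 33.1] shift after turn [ 0.3 -0.4 33.1]
```

Call:
jog_arm([
  [0,0,0,0,0,15,45],
  [0,0,0,0,0,9,45],
  [0,0,0,0,0,5,45],
  [0,0,0,0,0,2,45],
  [0,0,0,0,0,0,45],
  [0,0,0,0,0,0,72],
  [0,0,0,0,0,0,95],
  [0,0,0,0,0,0,95],
  [0,0,0,0,0,0,95],
  [0,0,0,0,0,0,95],
])

```text
t: 30.35
eef_pos: [431.3, 52.9, 110.7]
tcp_rot: [3.142, -0.0, 1.709]
ft_force: [-0.7, -0.6, 1.4]
opening: 0.997
grip_force: 0.0
```

Call:
jog_arm([
  [0,0,0,0,0,0,95],
  [0,0,0,0,0,-15,95],
  [0,0,0,0,0,-35,95],
  [0,0,0,0,0,-45,95],
  [0,0,0,0,0,-45,95],
  [0,0,0,30,0,-40,95],
  [0,0,0,45,10,0,95],
  [0,0,0,45,10,0,95],
  [0,0,0,30,0,0,95],
  [0,0,0,0,0,0,95],
])

```text
t: 31.6
eef_pos: [430.0, 205.5, 290.5]
tcp_rot: [-3.141, -0.0, 1.712]
ft_force: [0.1, -0.4, -0.6]
opening: 0.997
grip_force: 0.0
```

```bash
python3 -c "
from h import *
for a in((-132,50,125),(-44,45,95),(44,50,110),(132,40,80)):check(*a)
im=env.read_camera('top');cv2.imwrite('pics/t2.png',im['color'][...,::-1])
s=env.state();print(s['t'],s['opening'])"
```

```text
(np.float64(467.0231504364099), np.float64(-208.59118972056604)) ((468.61138916015625, -209.15841674804688), 24.94173812866211) 117.94684714380355
(np.float64(455.14105014546993), np.float64(-121.39706324018869)) ((456.9363708496094, -125.08787536621094), 30.84149169921875) 82.295543787175
(np.float64(443.25894985453004), np.float64(-34.202936759811315)) ((444.9100646972656, -37.67401123046875), 18.721940994262695) 99.34952726264487
(np.float64(431.3768495635901), np.float64(52.991189720566055)) ((435.0508117675781, 52.0602912902832), 35.794124603271484) 71.04014019203794
31.85 0.9993073203873624
```

View pics/t2.png

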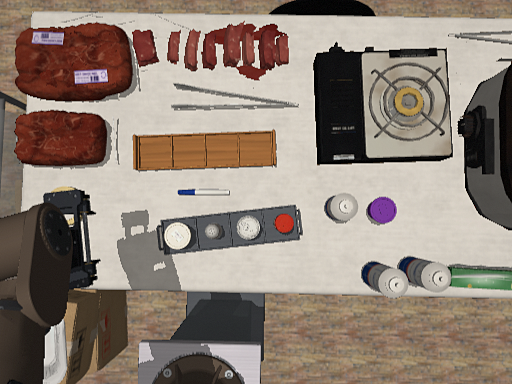

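The top view shows all four upright in the steel rack: cup (178,236), shaker (212,231), tin (248,227) and jar (285,223). The marker at (203,192) and the gas can at (341,207) haven't moved, so I'll hand in.

```bash
python3 -c "
from cell import env
print(env.job_done())"
```

```text
the job is handed in; nothing more can be done
None
```

The four seasonings now stand upright in the steel rack in reversed order (cup, shaker, tin, jar from left to right), the marker and gas can were left where they were, and the job was handed in at about 32 s; the hand-in call returned no verdict.

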